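# Sweep the spare batteries into the tray

### The arm

A 7-joint arm with a two-finger parallel gripper is mounted at the origin on the work surface. World frame = base frame: x ahead of the robot, y to its left, z up, the work surface at z = 0. Lengths are in m, angles in rad, forces in N, time in s.
With the tool pointing down it reaches from about 0.425 to 0.875 m from the base axis. Payload 4.7 kg.
Tool frame: the origin (TCP) lies at the very end of the fingers, on their centre line; the grasp point (between the pads) lies 19 mm behind it; z points along the fingers, y is the direction in which the jaws open and shut (so a half turn about z gives the same grasp; the last joint's range is limited). The gripper opens to 85 mm and grips with 20 to 120 N. Pads are 22 mm wide; open, the fingers measure 114 mm over their backs; the gripper's body (76 mm by 85 mm) begins 54 mm behind the grasp point. The pads swing forward as they close: fully open they stand 13 mm farther back than shut.
Start: joints at [-1.275, 0.321, -0.07, 1.45, 0.023, 1.371, -0.057], TCP at [0.181, 0.624, 0.191] pointing down, gripper open.
Joint ranges: [-2.86, 2.86], [-0.3, 2.09], [-1.38, 1.24], [0.06, 2.45], [-1.56, 4.7], [0.09, 2.05], [-2.69, 2.69]. Speed limits (rad/s): [2.57, 2.57, 3.14, 3.14, 3.14, 3.14, 3.14].

### API

Orientations are given as a unit quaternion [x, y, z, w].
In Python, from station import * gives the robot as it stands.
- The arm moves only by the shell command python3 -m crank 'ROWS' [FORCE]. ROWS is JSON, a list of rows, each a list of 7 numbers: the closure in counts, from 0 (fully open) to 255 (shut), then the shift along the tool's x, y, z normalised to -1 to 1, where 1 is 300 mm, then the turn, a rotation vector about the tool's x, y, z normalised to -1 to 1, where 1 is pi rad. In form: [[fingers, dx, dy, dz, ax, ay, az], ...]. A call has 1 to 10 rows; each row shifts and turns the commanded pose from where the row before left it, along the tool's axes as they then stand; what a row does not reach is not made up. A row lasts 1/12 s, in which the tool goes at most 41.7 mm and 7.16 degrees, less where a joint would pass 70% of its speed; a pose out of reach is approached as far as the arm can. A call with a number of a shift or a turn outside -1 to 1 is refused whole. A call with a gripper value outside its range is refused whole. The fingers move at their own pace and stop on an object; FORCE is the grip in N (left out, the last holds). Time passes only in rows, so rows that do not move let the fingers close. It gives the time, the measured TCP pose, the force and the opening at its end, in the units of the state.
- get_obs(): the state, without advancing time (a new reading comes with each control period).
- grab_frame(name): name is "scene" or "side" or "wrist"; returns (picture, depth): 400x640x3 uint8, red, green, blue; 400x640 float32, m along the optical axis (not along the pixel's ray), 0 where there is no reading.
- camera_info(name): a dict with "intrinsics" (3x3 intrinsics, pixels), "extrinsics" (4x4, takes a point from world to camera coordinates); the wrist camera has in their place "hand_eye" (4x4, takes a point from camera to tool coordinates, whose origin is the TCP and whose axes are the flange's). Camera axes: x right, y down, z forward; pixel columns grow to the right and rows downward; lengths in m; the calibration is good to about 2 mm. A picture is of the moment at which its call begins: read the wrist's pose just before it. camera_info takes no time and is no camera call.
- hand_in(): hands the job in, once; it reports no verdict.
The state is a dict: "t": time; "joint_pos": joint angles; "dq": joint speeds; "joint_efforts": joint torques, N m; "position": TCP position; "tcp_rot": TCP orientation; "wrist_force": force on the tool from outside, world axes, zero at the start; "moment": the same for the moment, N m; "gripper_width": finger opening in m.
Only numpy, scipy, OpenCV 4.12 (cv2) and the standard library are available. Lean on these libraries where they do the work, as an engineer would, in place of code of your own. Each camera call takes 0.05 s, during which the arm holds its last target. There are 200 camera calls.

### The job

Three small block batteries lie scattered on the green trunk lid: sweep all three into the open-fronted metal tray, so that each ends wholly inside it, lying on the bottom and not on another one. Only push them along with your fingertips, gently: do not pinch them or pick them up. Leave the lantern, torch, cup, bowl, jar and the big lantern battery where they stand, and the bin on the wall shut.

Things in the scene. Friction and masses are not known exactly. Their poses are not given: they have to be found in the camera images.
- battery_a: small flat block battery, 48 x 26.5 x 17.5 mm, black with steel ends, about 45 g, lying on its broad side (17.5 mm high) on the lid; origin at the centre of its underside, x along its length, z up at the start. The three small batteries are identical. They slide on the lid and do not roll
- battery_b: small flat block battery, 48 x 26.5 x 17.5 mm, black with steel ends, about 45 g, lying on its broad side (17.5 mm high) on the lid; origin at the centre of its underside, x along its length, z up at the start. The three small batteries are identical. They slide on the lid and do not roll
- battery_c: small flat block battery, 48 x 26.5 x 17.5 mm, black with steel ends, about 45 g, lying on its broad side (17.5 mm high) on the lid; origin at the centre of its underside, x along its length, z up at the start. The three small batteries are identical. They slide on the lid and do not roll
- tray: fixed low metal tray, three walls and an open front, like a dustpan: inside 120 mm deep (x), 200 mm wide (y); walls 4 mm thick, 30 mm high; paper-thin floor, no step at the mouth. Origin: middle of the inside floor, at lid level; x points from the mouth (x = -60 mm) to the back wall (inner face +60 mm); side walls at y = +-100 mm. The mouth faces roughly the robot; the tray stands left or right
- lantern: white plastic camping lantern, upright, 96 mm across, 182 mm high with its wire handle; origin at the centre of its underside; bystander
- torch: yellow plastic torch lying on its side, 150 mm long (its x, head at +x), 48 mm thick at the head; origin under its middle at lid level; bystander
- cup: upturned white ceramic cup, 80 mm across, 88 mm high; origin at the centre of its underside; bystander
- bowl: stainless steel bowl, 130 mm across the rim, 55 mm high; origin at the centre of its underside; bystander
- big_battery: big square lantern battery standing upright, 67 x 67 x 98 mm, plus two springs of 15 mm on top; origin at the centre of its underside; bystander, not one of the three to sweep
- jar: glass jar with a steel cap, 72 mm across, 100 mm high; origin at the centre of its underside; bystander
- tilt_bin (a joint): white tilt-out bin in a grey housing on the low wall along the left edge of the lid, front at about y = 0.62 m, 90 to 215 mm above the lid; 0 rad = closed (as it starts), 0.8 = tilted fully open away from the wall; to be left closed
There are look-alikes about, which are no part of the job. Several things have the shape of the tray; the one meant has the colours described above.

How it is judged:
By the outcome, as a careful person would: the job done as asked, in the order asked, and still so for the second after the job is handed in, with the robot touching nothing.
It also fails if it takes over 72 s, if anything falls off the work surface, if the arm or the gripper's body presses on something with over 40 N, if the wrist force passes 120 N, or if a joint passes its speed limit or range.

## Working session

There is one attempt and no reset: what is moved stays moved. The work goes in short steps, Python scripts to look and compute and a shell command to move; the robot and the scene stay as the last step left them, time stands still between calls to the robot, and variables do not carry over. Pictures are saved under pics/ and viewed, about 8 in all and at most 12, crops included, and the job is handed in when it is done.

```bash
mkdir -p pics; ls; python3 - <<'E'
from station import *
import cv2
print(get_obs())
for n in ["scene","side"]:
    im,d=grab_frame(n); cv2.imwrite(f"pics/{n}0.png",im[:,:,::-1])
    import numpy as np; np.savez(f"{n}0.npz",im=im,d=d)
    print(n,camera_info(n))
print(camera_info("wrist"))
E
```

```text
pics
{'t': 0.0, 'joint_pos': array([-1.27490331,  0.32185657, -0.07010052,  1.45164941,  0.02259394,
        1.37079406, -0.05686124]), 'dq': array([-1.65488986e-03,  1.22052343e-03, -5.76503943e-04, -9.40128847e-05,
       -3.24590950e-04, -1.40445860e-03,  1.09386943e-03]), 'joint_efforts': array([-6.20134915e-05, -4.93585217e+01, -3.82196344e-01, -3.14338982e+01,
        1.30673207e-02,  1.14308335e-02, -8.13868269e-06]), 'position': array([0.1806221 , 0.62377276, 0.19031473]), 'tcp_rot': array([ 1.40389875e-01,  9.90095834e-01, -9.55586954e-04, -9.23040808e-05]), 'wrist_force': array([-0.36168745,  0.11311192, -0.47015224]), 'moment': array([-0.06979414,  0.04532212, -0.02801626]), 'gripper_width': 0.08549575341793401}
scene {'intrinsics': array([[483.72718819,   0.        , 319.51164188],
       [  0.        , 483.72718819, 201.84579539],
       [  0.        ,   0.        ,   1.        ]]), 'extrinsics': array([[-4.57911484e-01,  8.88996501e-01,  1.51467760e-03,
         1.80181450e-01],
       [ 4.74596375e-01,  2.45898912e-01, -8.45157977e-01,
        -1.83483376e-01],
       
[... 423 characters left out ...]
-0.45385922, -0.43142894, -0.77966716,  0.34796202],
       [ 0.54988447,  0.55289754, -0.62604424,  1.16905857],
       [ 0.        ,  0.        ,  0.        ,  1.        ]])}
{'intrinsics': array([[319.57900065,   0.        , 318.35060765],
       [  0.        , 319.57900065, 198.32636511],
       [  0.        ,   0.        ,   1.        ]]), 'hand_eye': array([[-1.23547972e-03, -9.61504499e-01, -2.74786412e-01,
         6.96479975e-02],
       [ 9.99999226e-01, -1.14786025e-03, -4.79666993e-04,
        -8.30458931e-04],
       [ 1.45785574e-04, -2.74786792e-01,  9.61505173e-01,
        -1.83248770e-01],
       [ 0.00000000e+00,  0.00000000e+00,  0.00000000e+00,
         1.00000000e+00]])}
```

View pics/scene0.png

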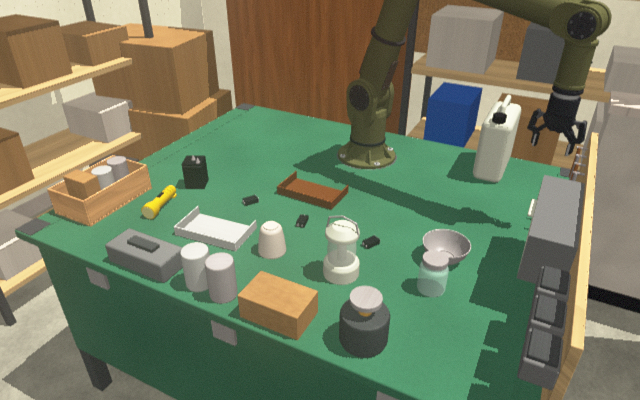

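View pics/side0.png

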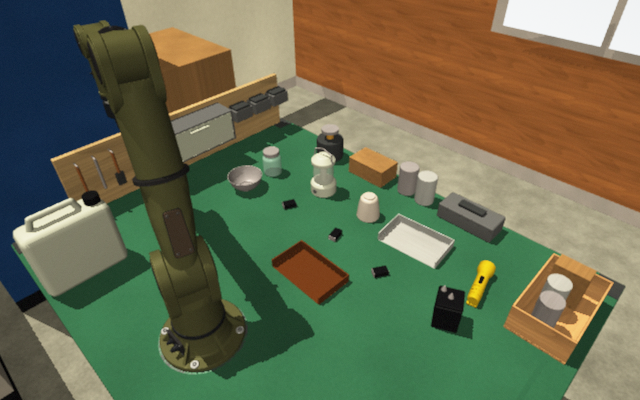

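The scene view shows the small batteries at about (251,200), (302,220) and (371,242). The metal tray is at (215,228) and the brown decoy at (312,190). In the side view the batteries are at (380,271), (336,234) and (290,204), with the tray at (416,240). Next I'll measure them.

```bash
cat > h.py <<'E'
import numpy as np, cv2
from station import *
def project_map(n,im,z,x0,x1,y0,y1,s):
    # top-down picture at height z; rows: x descending, cols: y descending
    c=camera_info(n);P=c["intrinsics"]@c["extrinsics"][:3]
    H=np.c_[P[:,0],P[:,1],P[:,2]*z+P[:,3]]
    A=np.array([[0,-1/s,x1],[-1/s,0,y1],[0,0,1]])
    w,h=int((y1-y0)*s),int((x1-x0)*s)
    return cv2.warpPerspective(im,H@A,(w,h),flags=cv2.INTER_LINEAR|cv2.WARP_INVERSE_MAP)
def cast(n,uv,z):
    c=camera_info(n);R=c["extrinsics"][:3,:3];t=c["extrinsics"][:3,3]
    o=-R.T@t;d=R.T@np.linalg.solve(c["intrinsics"],[*uv,1]);return o+d*(z-o[2])/d[2]
def tri(u1,u2):
    A=[]
    for n,uv in(("scene",u1),("side",u2)):
        c=camera_info(n);P=c["intrinsics"]@c["extrinsics"][:3]
        A+=[uv[0]*P[2]-P[0],uv[1]*P[2]-P[1]]
    A=np.array(A);return np.linalg.lstsq(A[:,:3],-A[:,3],rcond=None)[0]
def cloud(n,d):
    c=camera_info(n);K=c["intrinsics"];E=c["extrinsics"]
    v,u=np.mgrid[:400,:640];p=np.stack([(u-K[0,2])/K[0,0]*d,(v-K[1,2])/K[1,1]*d,d],-1)
    return (p-E[:3,3])@E[:3,:3]
E
python3 - <<'E'
from h import *
S={"scene":[(251,200),(302,220),(371,242)],"side":[(380,271),(336,234),(290,204)]}
C={}
for n in S:
    f=np.load(n+"0.npz");im,d=f["im"],f["d"]
    cv2.imwrite(f"pics/top_{n}.png",project_map(n,im,0.015,.3,.95,-.45,.35,500 )[:,:,::-1]) if 0 else None
    g=im.max(2)
    C[n]=[]
    for u,v in S[n]:
        m=np.zeros_like(g);m[v-12:v+13,u-14:u+15]=1
        im2=im.astype(int); green=(im2[...,1]>im2[...,0]+15)
        m=(m&(~green)).astype(np.uint8)
        k,l,st,ce=cv2.connectedComponentsWithStats(m)
        i=1+st[1:,4].argmax();
        pts=np.argwhere(l==i)[:,::-1].astype(np.float32)
        w=np.array([cast(n,p,.012)[:2] for p in pts])*1000
        r=cv2.minAreaRect(w.astype(np.float32))
        print(n,(u,v),ce[i].round(1),st[i],"world",w.mean(0).round(),[np.round(x) for x in (r[0],r[1],r[2])])
        C[n].append(ce[i])
for a,b in zip(C["scene"],C["side"]): print(tri(a,b).round(4))
# obstacles by depth
for n in S:
    d=np.load(n+"0.npz")["d"];p=cloud(n,d);q=p[(d>0)&(p[...,0]>.3)&(p[...,0]<.95)&(abs(p[...,1])<.6)]
    q=q[(q[:,2]>.015)&(q[:,2]<.2)]
    G=np.zeros((650,1200),np.uint8);G[((.95-q[:,0])*1000).astype(int),((.6-q[:,1])*1000).astype(int)]=1
    G=cv2.dilate(G,np.ones((9,9)))
    k,l,st,ce=cv2.connectedComponentsWithStats(G)
    for i in range(1,k):
        if st[i,4]>800:print(n,"x",950-st[i,1]-st[i,3],950-st[i,1],"y",600-st[i,0]-st[i,2],600-st[i,0])
a=[project_map(n,np.load(n+"0.npz")["im"],.03,.3,.95,-.55,.35,440) for n in S]
cv2.imwrite("pics/top.png",np.hstack(a)[:,:,::-1])
E
```

```text
scene (251, 200) [250.  199.9] [243 196  16   9  96] world [ 498. -200.] [array([ 499., -201.]), array([39., 51.]), np.float64(56.0)]
scene (302, 220) [301.6 220.6] [296 215  12  12 104] world [525.   6.] [array([525.,   6.]), array([62., 28.]), np.float64(13.0)]
scene (371, 242) [370.6 241.8] [362 236  18  13 134] world [528. 234.] [array([527., 233.]), array([35., 55.]), np.float64(65.0)]
side (380, 271) [379.7 271.4] [372 266  17  12 145] world [ 488. -210.] [array([ 488., -210.]), array([36., 49.]), np.float64(57.0)]
side (336, 234) [334.8 234.5] [329 228  13  14 106] world [514.  -3.] [array([514.,  -3.]), array([57., 31.]), np.float64(14.0)]
side (290, 204) [288.5 203.9] [282 200  14   9  95] world [517. 225.] [array([517., 225.]), array([41., 47.]), np.float64(66.0)]
[ 0.4918 -0.2063  0.0064]
[0.5181 0.0016 0.006 ]
[0.5213 0.2308 0.0065]
scene x 824 938 y 56 226
scene x 829 933 y -387 -171
scene x 848 927 y -57 22
scene x 808 922 y 293 410
scene x 843 921 y -137 -59
scene x 564 838 y -600 -545
scene x 738 802 y -600 -574
scene x 601 751 y -320 -89
scene x 566 731 y -475 -400
scene x 675 732 y -600 -577
scene x 639 729 y 158 260
scene x 647 720 y -44 38
scene x 585 666 y 396 478
scene x 417 552 y 366 504
scene x 493 550 y 206 254
scene x 492 547 y -17 22
scene x 431 532 y -483 -385
scene x 468 521 y -228 -178
scene x 300 419 y -165 58
side x 821 938 y 47 227
side x 825 933 y -388 -178
side x 841 922 y -64 16
side x 799 919 y 283 406
side x 836 918 y -144 -66
side x 563 836 y -600 -557
side x 739 802 y -600 -583
side x 601 751 y -322 -92
side x 565 728 y -485 -409
side x 617 718 y 149 250
side x 630 710 y -56 26
side x 582 661 y 389 473
side x 420 558 y 358 502
side x 494 548 y 202 251
side x 488 547 y -23 18
side x 431 527 y -488 -392
side x 463 523 y -232 -182
side x 300 418 y -167 55
```

View pics/top.png

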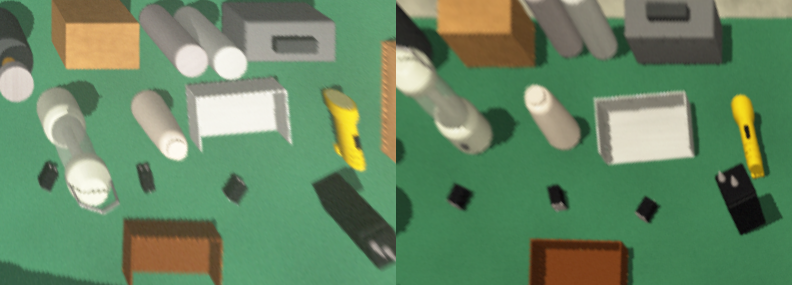

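The top view agrees with the cloud. The tray is centred near (0.675,-0.206) with a yaw of about +0.06, and its mouth is at x≈0.61. The batteries are R (0.493,-0.205), M (0.518,0.0) and L (0.521,0.228), with tops at about 0.0175. I'll start with R, pushing at -20° with the fingers nearly shut.

```bash
cat > to.py <<'E'
import sys
from h import *
from scipy.spatial.transform import Rotation as Ro
# usage: to.py psi x y z ... : chain of targets; prints tool-axis shifts (normalised) for tool yaw psi (deg)
o=get_obs();R=Ro.from_quat(o["tcp_rot"]).as_matrix();p=o["position"]
print("t",round(o["t"],2),"p",p.round(4),"psi",np.degrees(np.arctan2(-R[1,0],-R[0,0])).round(1),"tilt",np.degrees(np.arccos(-R[2,2])).round(1),"F",o["wrist_force"].round(1),"w",round(o["gripper_width"],4))
a=[float(v) for v in sys.argv[1:]]
while len(a)>=4:
    s=np.radians(a[0]);q=np.array(a[1:4]);a=a[4:];d=q-p;p=q
    t=np.array([-(d[0]*np.cos(s)+d[1]*np.sin(s)),-d[0]*np.sin(s)+d[1]*np.cos(s),-d[2]])
    print(q,"total",(t/.3).round(3),"rows@36mm",np.ceil(np.linalg.norm(d)/.036))
E
python3 to.py -16.1 .5 .2 .18 -16.1 .451 -.19 .12
```

```text
t 0.1 p [0.1807 0.6238 0.1904] psi -16.1 tilt 0.1 F [-0.6  0.1  1.1] w 0.0854
[0.5  0.2  0.18] total [-1.414 -1.062  0.035] rows@36mm 15.0
[ 0.451 -0.19   0.12 ] total [-0.204 -1.294  0.2  ] rows@36mm 12.0
```

```bash
r="[200,-0.0943,-0.0708,0.0023,0,0,0]"; python3 -m crank '[[200,-0.05,-0.036,0.0023,0,0,0],[200,-0.0943,-0.0708,0.0023,0,0,0],[200,-0.0943,-0.0708,0.0023,0,0,0],[200,-0.0943,-0.0708,0.0023,0,0,0],[200,-0.0943,-0.0708,0.0023,0,0,0],[200,-0.0943,-0.0708,0.0023,0,0,0],[200,-0.0943,-0.0708,0.0023,0,0,0],[200,-0.0943,-0.0708,0.0023,0,0,0]]' 20
python3 -m crank '[[200,-0.0943,-0.0708,0.0023,0,0,0],[200,-0.0943,-0.0708,0.0023,0,0,0],[200,-0.0943,-0.0708,0.0023,0,0,0],[200,-0.0943,-0.0708,0.0023,0,0,0],[200,-0.0943,-0.0708,0.0023,0,0,0],[200,-0.0943,-0.0708,0.0023,0,0,0],[200,-0.0943,-0.0708,0.0023,0,0,0],[200,-0.045,-0.035,0.0023,0,0,0]]'
python3 to.py -16.1 .451 -.19 .12
```

```text
t: 0.77
position: [0.3417, 0.4102, 0.1855]
tcp_rot: [0.14, 0.99, -0.0, -0.0]
wrist_force: [0.8, 0.9, 1.2]
gripper_width: 0.0184
t: 1.43
position: [0.5024, 0.1949, 0.1802]
tcp_rot: [0.143, 0.99, -0.001, 0.001]
wrist_force: [0.1, -0.4, 0.5]
gripper_width: 0.0184
t 1.43 p [0.5024 0.1949 0.1802] psi -16.5 tilt 0.1 F [ 0.1 -0.4  0.5] w 0.0184
[ 0.451 -0.19   0.12 ] total [-0.191 -1.28   0.201] rows@36mm 11.0
```

```bash
python3 -m crank '[[200,-0.008,-0.055,0.0,0,0,0],[200,-0.017,-0.111,0.01,0,0,0],[200,-0.017,-0.111,0.01,0,0,0],[200,-0.017,-0.111,0.01,0,0,0],[200,-0.017,-0.111,0.01,0,0,0],[200,-0.017,-0.111,0.01,0,0,0],[200,-0.017,-0.111,0.01,0,0,0],[200,-0.017,-0.111,0.02,0,0,0],[200,-0.017,-0.111,0.02,0,0,0],[200,-0.017,-0.111,0.02,0,0,0]]'
python3 -m crank '[[200,-0.017,-0.111,0.02,0,0,0],[200,-0.017,-0.111,0.02,0,0,0],[200,-0.008,-0.055,0.02,0,0,0.02],[200,0,0,0,0,0,0]]'
python3 to.py -20 .451 -.19 .05 -20 .451 -.19 .006; python3 - <<'E'
from h import *
im,d=grab_frame("wrist");cv2.imwrite("pics/w1.png",im[:,:,::-1])
E
```

```text
t: 2.27
position: [0.4573, -0.1175, 0.144]
tcp_rot: [0.14, 0.99, 0.001, -0.0]
wrist_force: [1.1, -0.6, 0.4]
gripper_width: 0.0183
t: 2.6
position: [0.4451, -0.2036, 0.1252]
tcp_rot: [0.177, 0.984, -0.0, -0.001]
wrist_force: [0.0, 1.2, -0.5]
gripper_width: 0.0185
t 2.6 p [ 0.4451 -0.2036  0.1252] psi -20.3 tilt 0.1 F [ 0.   1.2 -0.5] w 0.0185
[ 0.451 -0.19   0.05 ] total [-0.003  0.049  0.251] rows@36mm 3.0
[ 0.451 -0.19   0.006] total [-0.     0.     0.147] rows@36mm 2.0
```

View pics/w1.png

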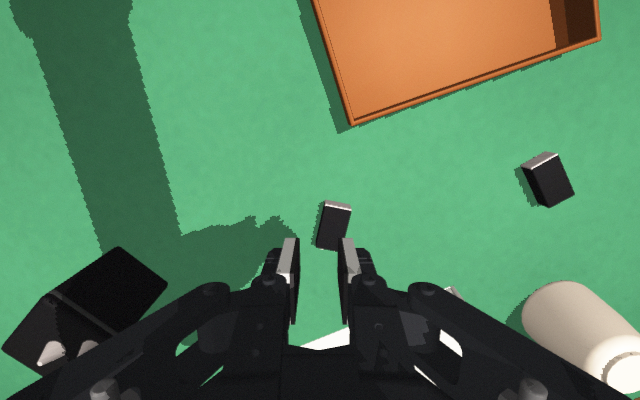

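The wrist view shows R at (333,225), with its long axis close to the push direction and the decoy tray above it. M is at (547,180). I'll cast those pixels to the lid.

```bash
cat >> h.py <<'E'
def wcast(uv,z,o):
    from scipy.spatial.transform import Rotation as Ro
    c=camera_info("wrist");X=c["hand_eye"];R=Ro.from_quat(o["tcp_rot"]).as_matrix()
    og=o["position"]+R@X[:3,3];d=R@X[:3,:3]@np.linalg.solve(c["intrinsics"],[*uv,1])
    return og+d*(z-og[2])/d[2]
E
python3 - <<'E'
from h import *
o=get_obs()
for uv,z in [((324,206),.0175),((351,207),.0175),((341,250),.0175),((316,247),.0175),((553,154),.0175),((524,164),.0175),((574,188),.0175),((547,206),.0175),((352,124),.03)]: print(uv,wcast(uv,z,o).round(4))
E
```

```text
(324, 206) [ 0.4674 -0.2039  0.0175]
(351, 207) [ 0.4772 -0.18    0.0175]
(341, 250) [ 0.5163 -0.2035  0.0175]
(316, 247) [ 0.5047 -0.2257  0.0175]
(553, 154) [0.4925 0.0092 0.0175]
(524, 164) [ 0.4926 -0.0173  0.0175]
(574, 188) [0.5315 0.0227 0.0175]
(547, 206) [ 0.5406 -0.0039  0.0175]
(352, 124) [ 0.4032 -0.1556  0.03  ]
```

R is centred at (0.491,-0.203) with its long axis at -30°. Lowering behind it and pushing.

```bash
python3 -m crank '[[200,0.0,0.027,0.1,0,0,0],[200,0.0,0.026,0.1,0,0,0],[200,0,0,0.1,0,0,0],[200,0,0,0.07,0,0,0],[200,0,0,0.025,0,0,0],[200,0,0,0,0,0,0]]'
python3 to.py
```

```text
t: 3.15
position: [0.4515, -0.1828, 0.0061]
tcp_rot: [0.17, 0.985, 0.0, -0.002]
wrist_force: [-0.1, -0.4, 0.5]
gripper_width: 0.0185
t 3.15 p [ 0.4515 -0.1828  0.0061] psi -19.6 tilt 0.3 F [-0.1 -0.4  0.5] w 0.0185
```

```bash
python3 -m crank '[[200,0,-0.015,0,0,0,0],[200,-0.02,0,0,0,0,0],[200,-0.03,0,0,0,0,0],[200,-0.03,0,0,0,0,0],[200,-0.03,0,0,0,0,0],[200,-0.03,0,0,0,0,0],[200,-0.03,0,0,0,0,0],[200,-0.03,0,0,0,0,0],[200,-0.03,0,0,0,0,0],[200,-0.03,0,0,0,0,0]]'
python3 -m crank '[[200,-0.03,0,0,0,0,0],[200,-0.03,0,0,0,0,0],[200,-0.03,0,0,0,0,0],[200,-0.02,0,0,0,0,0],[200,0,0,0,0,0,0]]'
python3 to.py; python3 - <<'E'
from h import *
a=[]
for n in ("side","wrist"):
    im,d=grab_frame(n);a.append(im)
cv2.imwrite("pics/p1.png",np.hstack([cv2.resize(a[0][170:330,270:470],(400,320)),cv2.resize(a[1],(400,320))])[:,:,::-1])
E
```

```text
t: 3.98
position: [0.5255, -0.2162, 0.0077]
tcp_rot: [0.171, 0.985, -0.0, -0.0]
wrist_force: [-0.3, -0.1, 0.1]
gripper_width: 0.0181
t: 4.4
position: [0.5571, -0.2275, 0.0079]
tcp_rot: [0.171, 0.985, -0.0, 0.0]
wrist_force: [0.0, -0.7, -0.2]
gripper_width: 0.0184
t 4.4 p [ 0.5571 -0.2275  0.0079] psi -19.7 tilt 0.1 F [ 0.  -0.7 -0.2] w 0.0184
```

View pics/p1.png

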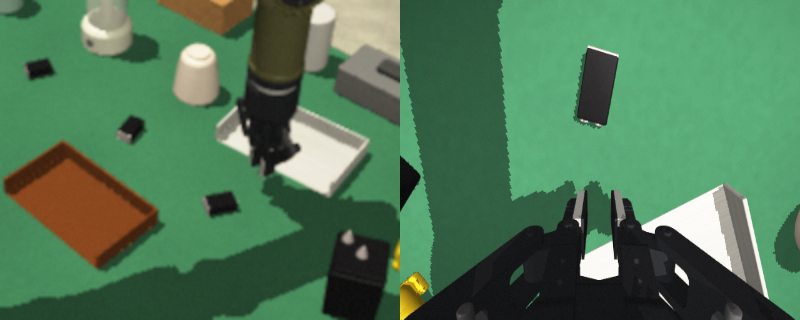

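```bash
python3 - <<'E'
from h import *
o=get_obs()
for z in (.0175,.008):
    print(np.array([wcast(uv,z,o) for uv in [(299,57),(349,69),(328,155),(282,148)]]).round(4))
im,d=grab_frame("wrist")
X=camera_info("wrist");K=X["intrinsics"]
# finger points in tool frame from depth
v,u=np.mgrid[:400,:640];p=np.stack([(u-K[0,2])/K[0,0]*d,(v-K[1,2])/K[1,1]*d,d],-1)@X["hand_eye"][:3,:3].T+X["hand_eye"][:3,3]
for uv in [(292,245),(350,245),(292,270),(350,270),(296,240),(345,240)]: print(uv,p[uv[1],uv[0]].round(4),d[uv[1],uv[0]])
m=(d>0)&(abs(p[...,0])<.03)&(abs(p[...,1])<.03)
q=p[m];print(np.percentile(q[:,2],[50,90,99]))
for i in range(0,641,20): pass
f=q[(q[:,2]<.002)&(q[:,2]>-.02)];print("near-tip pts",len(f),f.min(0) if len(f) else 0,f.max(0) if len(f) else 0)
E
```

```text
[[ 0.4638 -0.2054  0.0175]
 [ 0.4776 -0.1835  0.0175]
 [ 0.5152 -0.208   0.0175]
 [ 0.5032 -0.2301  0.0175]]
[[ 0.4624 -0.2054  0.008 ]
 [ 0.477  -0.1824  0.008 ]
 [ 0.5165 -0.2082  0.008 ]
 [ 0.5039 -0.2315  0.008 ]]
(292, 245) [ 0.0109 -0.0126 -0.0529] 0.14143924
(350, 245) [ 0.0109  0.0131 -0.0531] 0.14125204
(292, 270) [ 0.0108 -0.0108 -0.0754] 0.11988621
(350, 270) [ 0.0108  0.011  -0.0754] 0.11982963
(296, 240) [ 0.0108 -0.0112 -0.0471] 0.14706384
(345, 240) [ 0.011   0.0113 -0.0478] 0.14633994
[-0.10862811  0.00704812  0.00796239]
near-tip pts 0 0 0
```

```bash
python3 - <<'E'
from h import *
o=get_obs();t=o["position"];print(t)
for n in ("side","scene"):
    im,d=grab_frame(n);p=cloud(n,d)
    m=(d>0)&(np.hypot(p[...,0]-t[0],p[...,1]-t[1])<.05)&(p[...,2]>.02)&(p[...,2]<.2)
    print(n,m.sum(),np.percentile(p[m][:,2],[0,1,5,10]))
    q=p[m];q=q[q[:,2].argsort()][:8];print(q.round(3))
    c=camera_info(n);uv=c["intrinsics"]@(c["extrinsics"]@[*t,1])[:3];uv=uv[:2]/uv[2];print("tcp px",uv)
    u,v=uv.astype(int);cv2.imwrite(f"pics/z_{n}.png",cv2.resize(cv2.circle(im.copy(),(u,v),1,(255,0,0),-1)[v-50:v+30,u-50:u+50],(400,320),interpolation=0)[:,:,::-1])
a=[cv2.imread(f"pics/z_{n}.png") for n in("side","scene")];cv2.imwrite("pics/z.png",np.hstack(a))
E
```

```text
[ 0.55530243 -0.22703194  0.00771502]
side 674 [0.02007298 0.05169235 0.06136941 0.07288474]
[[ 0.507 -0.215  0.02 ]
 [ 0.511 -0.208  0.02 ]
 [ 0.511 -0.219  0.021]
 [ 0.561 -0.219  0.048]
 [ 0.562 -0.218  0.05 ]
 [ 0.551 -0.215  0.051]
 [ 0.563 -0.221  0.052]
 [ 0.543 -0.243  0.052]]
tcp px [397.64904114 263.37136005]
scene 686 [0.04534639 0.05052192 0.06028025 0.07174506]
[[ 0.551 -0.237  0.045]
 [ 0.553 -0.209  0.047]
 [ 0.563 -0.213  0.047]
 [ 0.557 -0.21   0.049]
 [ 0.558 -0.236  0.049]
 [ 0.561 -0.238  0.05 ]
 [ 0.566 -0.222  0.05 ]
 [ 0.553 -0.235  0.051]]
tcp px [233.05544209 207.39627358]
```

View pics/z.png

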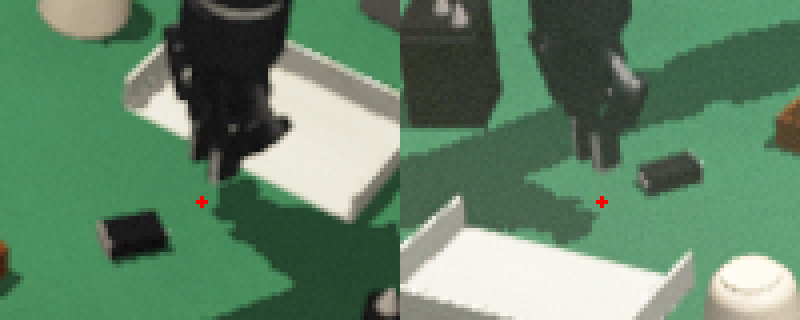

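Side, scene and wrist views all put the real fingertips about 38 mm above the reported TCP, so they passed over the battery and it hasn't moved. I'll go back and lower by that offset, watching the force.

```bash
python3 to.py -19.7 .556 -.227 .04 -19.7 .448 -.188 .04 -19.7 .448 -.188 .008
python3 -m crank '[[200,0,0,-0.1,0,0,0],[200,0.06,0,0,0,0,0],[200,0.11,0,0,0,0,0],[200,0.11,0,0,0,0,0],[200,0.1,0,0,0,0,0],[200,0,0,0,0,0,0]]'
python3 to.py -20 .448 -.188 .008
```

```text
t 4.65 p [ 0.5553 -0.2269  0.0078] psi -19.8 tilt 0.0 F [-0.9 -0.5  0.6] w 0.0183
[ 0.556 -0.227  0.04 ] total [-0.002  0.    -0.107] rows@36mm 1.0
[ 0.448 -0.188  0.04 ] total [ 0.383  0.001 -0.   ] rows@36mm 4.0
[ 0.448 -0.188  0.008] total [-0.     0.     0.107] rows@36mm 1.0
t: 5.15
position: [0.4417, -0.1858, 0.0364]
tcp_rot: [0.172, 0.985, 0.002, -0.003]
wrist_force: [1.4, 0.3, -0.6]
gripper_width: 0.0186
t 5.15 p [ 0.4417 -0.1858  0.0364] psi -19.8 tilt 0.5 F [ 1.4  0.3 -0.6] w 0.0186
[ 0.448 -0.188  0.008] total [-0.022  0.     0.095] rows@36mm 1.0
```

```bash
python3 -m crank '[[200,-0.015,0,0.09,0,0,0],[200,0,0,0.08,0,0,0],[200,0,0,0.02,0,0,0],[200,0,0,0,0,0,0]]'
python3 -m crank '[[200,0,0,0.015,0,0,0],[200,0,0,0,0,0,0]]'
python3 - <<'E'
from h import *
o=get_obs();t=o["position"];print(t)
for n in ("side","scene"):
    im,d=grab_frame(n);p=cloud(n,d)
    m=(d>0)&(np.hypot(p[...,0]-t[0],p[...,1]-t[1])<.04)&(p[...,2]>.003)&(p[...,2]<.2)
    q=p[m];q=q[q[:,2].argsort()][:300:12];print(n,q.round(3)[:14].tolist())
E
```

```text
t: 5.48
position: [0.4509, -0.1896, -0.0205]
tcp_rot: [0.172, 0.985, -0.0, -0.002]
wrist_force: [0.1, 0.8, 0.2]
gripper_width: 0.0184
t: 5.65
position: [0.4533, -0.1903, -0.0232]
tcp_rot: [0.172, 0.985, -0.0, 0.0]
wrist_force: [-0.6, 0.3, 0.2]
gripper_width: 0.0184
[ 0.4532527  -0.19031849 -0.02318307]
side [[0.417, -0.206, 0.003], [0.451, -0.226, 0.004], [0.445, -0.166, 0.005], [0.478, -0.216, 0.013], [0.466, -0.209, 0.018], [0.481, -0.212, 0.021], [0.451, -0.209, 0.025], [0.452, -0.182, 0.03], [0.46, -0.183, 0.033], [0.445, -0.202, 0.038], [0.447, -0.181, 0.042], [0.442, -0.212, 0.047], [0.451, -0.177, 0.053], [0.452, -0.18, 0.063]]
scene [[0.483, -0.188, 0.003], [0.492, -0.193, 0.01], [0.484, -0.191, 0.014], [0.482, -0.195, 0.016], [0.488, -0.199, 0.018], [0.456, -0.209, 0.021], [0.467, -0.181, 0.027], [0.458, -0.206, 0.03], [0.465, -0.17, 0.036], [0.457, -0.167, 0.04], [0.45, -0.214, 0.043], [0.457, -0.171, 0.047], [0.455, -0.203, 0.052], [0.466, -0.179, 0.057]]
```

```bash
python3 -m crank '[[200,0.015,0,0,0,0,0],[200,0,0,0.015,0,0,0],[200,0,0,0.015,0,0,0],[200,0,0,0,0,0,0]]'
python3 -m crank '[[200,-0.015,0,0,0,0,0],[200,-0.025,0,0,0,0,0],[200,-0.03,0,0,0,0,0],[200,-0.03,0,0,0,0,0],[200,-0.03,0,0,0,0,0],[200,0,0,0,0,0,0]]'
python3 - <<'E'
from h import *
o=get_obs();print(o["position"])
for n in ("side","scene"):
    im,d=grab_frame(n);c=camera_info(n)
    p=cloud(n,d);m=(d>0)&(p[...,0]>.44)&(p[...,0]<.6)&(p[...,1]>-.3)&(p[...,1]<-.15)&(p[...,2]>.012)&(p[...,2]<.02)
    print(n,m.sum(),p[m].mean(0),p[m].min(0),p[m].max(0))
E
```

```text
t: 6.08
position: [0.4478, -0.1881, -0.0334]
tcp_rot: [0.171, 0.985, 0.0, -0.001]
wrist_force: [0.3, 0.8, -1.1]
gripper_width: 0.0182
t: 6.58
position: [0.4879, -0.2027, -0.0323]
tcp_rot: [0.171, 0.985, -0.001, 0.001]
wrist_force: [1.1, 0.6, 0.2]
gripper_width: 0.0184
[ 0.48788999 -0.20273973 -0.03225036]
side 26 [ 0.50386667 -0.21411186  0.01586225] [ 0.47147673 -0.23411936  0.01223057] [ 0.54013753 -0.18610152  0.01995707]
scene 96 [ 0.51833043 -0.20700744  0.0159246 ] [ 0.48049919 -0.23122617  0.01207989] [ 0.54757258 -0.17938763  0.01992373]
```

The battery is moving now, so I'll continue into the tray.

```bash
python3 -m crank '[[200,-0.02,0,0,0,0,0],[200,-0.03,0,0,0,0,0],[200,-0.03,0,0,0,0,0],[200,-0.03,0,0,0,0,0],[200,-0.03,0,0,0,0,0],[200,-0.03,0,0,0,0,0],[200,-0.03,0,0,0,0,0],[200,-0.03,0,0,0,0,0],[200,-0.03,0,0,0,0,0],[200,-0.03,0,0,0,0,0]]'
python3 -m crank '[[200,-0.03,0,0,0,0,0],[200,-0.03,0,0,0,0,0],[200,-0.03,0,0,0,0,0],[200,-0.03,0,0,0,0,0],[200,-0.03,0,0,0,0,0],[200,-0.03,0,0,0,0,0],[200,-0.02,0,0,0,0,0],[200,0,0,0,0,0,0]]'
python3 -m crank '[[200,0.03,0,0,0,0,0],[200,0.0,0,-0.1,0,0,0],[200,0.0,0,-0.12,0,0,0],[200,0.03,0,-0.12,0,0,0],[200,0.06,0,-0.12,0,0,0],[200,0,0,0,0,0,0]]'
python3 to.py; python3 - <<'E'
from h import *
a=[]
for n in ("side","wrist"):
    im,d=grab_frame(n);a.append(im)
cv2.imwrite("pics/p2.png",np.hstack([cv2.resize(a[0][170:330,270:470],(400,320)),cv2.resize(a[1],(400,320))])[:,:,::-1])
E
```

```text
t: 7.52
position: [0.568, -0.2314, -0.0327]
tcp_rot: [0.171, 0.985, 0.0, -0.0]
wrist_force: [-1.2, 0.0, 0.1]
gripper_width: 0.0186
t: 8.18
position: [0.625, -0.2519, -0.0326]
tcp_rot: [0.171, 0.985, -0.0, 0.001]
wrist_force: [-0.7, 0.3, 0.3]
gripper_width: 0.0187
t: 8.68
position: [0.5915, -0.2414, 0.1134]
tcp_rot: [0.172, 0.985, 0.0, 0.005]
wrist_force: [1.8, -1.6, 0.6]
gripper_width: 0.0189
t 8.68 p [ 0.5915 -0.2414  0.1134] psi -19.8 tilt 0.6 F [ 1.8 -1.6  0.6] w 0.0189
```

View pics/p2.png

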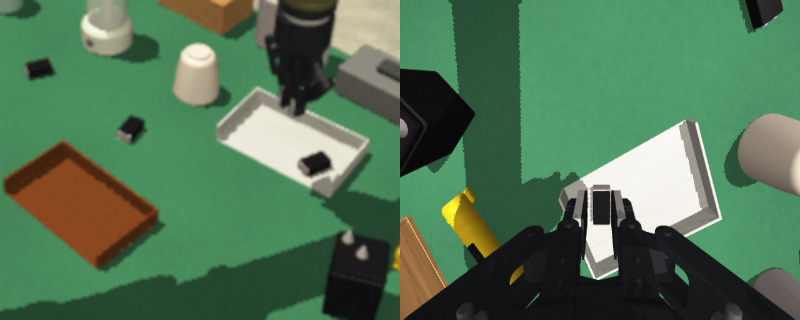

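R is in the tray, at side crop (315,163), between the fingers in the wrist view. I'll check how deep it sits and the tray's mouth.

```bash
python3 - <<'E'
from h import *
o=get_obs()
print("L corner top",wcast((464,152),.03,o),"R",wcast((258,238),.03,o),"back-L top",wcast((512,272),.03,o))
print("batt trail",wcast((311,231),.0175,o),wcast((338,231),.0175,o))
im,d=grab_frame("side");i=im.astype(int)
m=(im.max(2)<60);m[:,:405]=0;m[:,450:]=0;m[:235]=0;m[275:]=0
k,l,st,ce=cv2.connectedComponentsWithStats(m.astype(np.uint8))
for j in range(1,k):
  if st[j,4]>15: print(st[j],ce[j],cast("side",ce[j],.012))
E
python3 to.py -90 .55 -.1 .12 -90 .515 .055 .06 -90 .515 .055 -.032
```

```text
L corner top [ 0.5984222  -0.11708755  0.03      ] R [ 0.61123237 -0.30440386  0.03      ] back-L top [ 0.72068582 -0.09995104  0.03      ]
batt trail [ 0.62553849 -0.26023045  0.0175    ] [ 0.63395206 -0.23694956  0.0175    ]
[421 246  14  12  95] [428.         251.32631579] [ 0.65894222 -0.26679601  0.012     ]
t 8.83 p [ 0.5897 -0.2388  0.1056] psi -19.7 tilt 0.1 F [ 0.   0.5 -0.6] w 0.0183
[ 0.55 -0.1   0.12] total [ 0.463 -0.132 -0.048] rows@36mm 5.0
[0.515 0.055 0.06 ] total [ 0.517 -0.117  0.2  ] rows@36mm 5.0
[ 0.515  0.055 -0.032] total [-0.     0.     0.307] rows@36mm 3.0
```

R is fully inside, with its trailing edge about 15 mm past the mouth. Next is M, which I'll push along -75° with the fingers flush to its long side.

```bash
python3 -m crank '[[200,0,0,0,0,0,0.0385],[200,0,0,0,0,0,0.0385],[200,0,0,0,0,0,0.0385],[200,0,0,0,0,0,0.0385],[200,0,0,0,0,0,0.0385],[200,0,0,0,0,0,0.0385],[200,0,0,0,0,0,0.0385],[200,0,0,0,0,0,0.0375],[200,0,0,0,0,0,0]]'
python3 to.py -75 .504 .046 .09 -75 .504 .046 -.032
```

```text
t: 9.58
position: [0.5887, -0.2386, 0.103]
tcp_rot: [0.61, 0.793, -0.001, -0.002]
wrist_force: [-0.6, 0.2, 0.4]
gripper_width: 0.0186
t 9.58 p [ 0.5887 -0.2386  0.103 ] psi -75.2 tilt 0.2 F [-0.6  0.2  0.4] w 0.0186
[0.504 0.046 0.09 ] total [ 0.989 -0.027  0.043] rows@36mm 9.0
[ 0.504  0.046 -0.032] total [-0.     0.     0.407] rows@36mm 4.0
```

```bash
python3 -m crank '[[200,0.06,0,0,0,0,0],[200,0.11,-0.003,0,0,0,0],[200,0.11,-0.003,0,0,0,0],[200,0.11,-0.003,0,0,0,0],[200,0.11,-0.003,0,0,0,0],[200,0.11,-0.003,0,0,0,0],[200,0.11,-0.003,0,0,0,0],[200,0.11,-0.003,0,0,0,0],[200,0.11,-0.003,0.03,0,0,0],[200,0.05,-0.003,0.03,0,0,0]]'
python3 -m crank '[[200,0,0,0.08,0,0,0],[200,0,0,0.1,0,0,0],[200,0,0,0.1,0,0,0],[200,0,0,0.05,0,0,0],[200,0,0,0,0,0,0]]'
python3 to.py -75 .504 .046 -.032
```

```text
t: 10.42
position: [0.5035, 0.0509, 0.0865]
tcp_rot: [0.605, 0.796, 0.0, -0.001]
wrist_force: [-0.4, 0.3, -0.9]
gripper_width: 0.0184
t: 10.83
position: [0.5008, 0.0448, -0.0158]
tcp_rot: [0.607, 0.794, -0.004, -0.002]
wrist_force: [-0.3, 0.2, -0.1]
gripper_width: 0.0179
t 10.83 p [ 0.5008  0.0448 -0.0158] psi -74.8 tilt 0.5 F [-0.3  0.2 -0.1] w 0.0179
[ 0.504  0.046 -0.032] total [0.001 0.011 0.054] rows@36mm 1.0
```

```bash
python3 -m crank '[[200,0,0.01,0.03,0,0,0],[200,0,0,0.022,0,0,0],[200,-0.02,0,0,0,0,0],[200,-0.03,0,0,0,0,0],[200,-0.03,0,0,0,0,0],[200,-0.03,0,0,0,0,0],[200,-0.03,0,0,0,0,0],[200,-0.03,0,0,0,0,0],[200,-0.03,0,0,0,0,0],[200,-0.03,0,0,0,0,0]]'
python3 -m crank '[[200,-0.03,0,0,0,0,0],[200,-0.03,0,0,0,0,0],[200,-0.03,0,0,0,0,0],[200,-0.03,0,0,0,0,0],[200,-0.03,0,0,0,0,0],[200,-0.03,0,0,0,0,0],[200,-0.03,0,0,0,0,0],[200,-0.03,0,0,0,0,0],[200,-0.03,0,0,0,0,0],[200,-0.03,0,0,0,0,0]]'
python3 -m crank '[[200,-0.03,0,0,0,0,0],[200,-0.03,0,0,0,0,0],[200,-0.03,0,0,0,0,0],[200,-0.02,0,0,0,0,0],[200,0,0,0,0,0,0]]'
python3 to.py
python3 -m crank '[[200,0.06,0,0,0,0,0],[200,0.08,0,-0.1,0,0,-0.03],[200,0.05,0,-0.12,0,0,-0.0385],[200,0,0,-0.12,0,0,-0.0385],[200,0,0,-0.05,0,0,-0.0385],[200,0,0,0,0,0,-0.0385],[200,0,0,0,0,0,0]]'
python3 to.py; python3 - <<'E'
from h import *
a=[]
for n in ("side","wrist"):
    im,d=grab_frame(n);a.append(im)
cv2.imwrite("pics/p3.png",np.hstack([cv2.resize(a[0][170:330,270:470],(400,320)),cv2.resize(a[1],(400,320))])[:,:,::-1])
for n,im,w in (("side",a[0],(340,460,210,290)),):
    m=im.max(2)<60;q=np.zeros_like(m);q[w[2]:w[3],w[0]:w[1]]=m[w[2]:w[3],w[0]:w[1]]
    k,l,st,ce=cv2.connectedComponentsWithStats(q.astype(np.uint8))
    for j in range(1,k):
        if st[j,4]>25: print(n,st[j],ce[j].round(),cast(n,ce[j],.012).round(3))
E
```

```text
t: 11.67
position: [0.5261, -0.0213, -0.027]
tcp_rot: [0.609, 0.793, 0.0, 0.0]
wrist_force: [-1.0, -0.8, 0.6]
gripper_width: 0.0187
t: 12.5
position: [0.5492, -0.1081, -0.0273]
tcp_rot: [0.609, 0.793, 0.0, -0.0]
wrist_force: [-0.2, 0.2, 0.6]
gripper_width: 0.018
t: 12.92
position: [0.5578, -0.1413, -0.027]
tcp_rot: [0.61, 0.793, -0.0, 0.001]
wrist_force: [-0.5, -0.1, -0.5]
gripper_width: 0.0185
t 12.92 p [ 0.5578 -0.1413 -0.027 ] psi -75.1 tilt 0.1 F [-0.5 -0.1 -0.5] w 0.0185
t: 13.5
position: [0.5426, -0.0838, 0.0914]
tcp_rot: [0.356, 0.935, 0.001, 0.001]
wrist_force: [0.5, 0.2, -0.8]
gripper_width: 0.0183
t 13.5 p [ 0.5426 -0.0838  0.0914] psi -41.7 tilt 0.2 F [ 0.5  0.2 -0.8] w 0.0183
side [361 210   6   7  31] [363. 213.] [0.662 0.002 0.012]
side [379 245  13  14 107] [385. 251.] [ 0.568 -0.168  0.012]
side [421 246  14  12  98] [428. 251.] [ 0.659 -0.266  0.012]
```

View pics/p3.png

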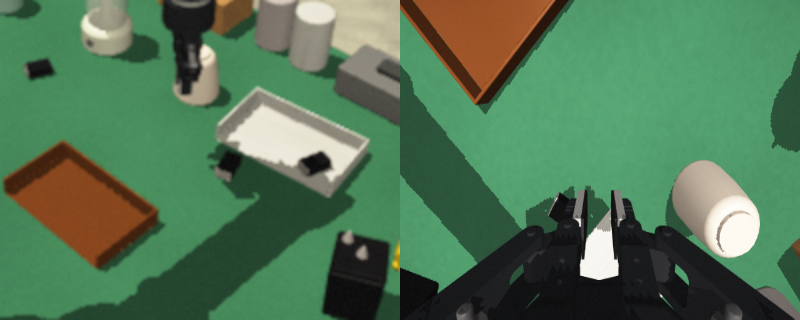

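M sits just in front of the mouth, at side crop (228,165), about (0.566,-0.164). I'll turn the tool to 0° and push it straight in.

```bash
python3 -m crank '[[200,0,0,0,0,0,-0.0385],[200,0,0,0,0,0,-0.0385],[200,0,0,0,0,0,-0.0385],[200,0,0,0,0,0,-0.0385],[200,0,0,0,0,0,-0.0385],[200,0,0,0,0,0,-0.0385],[200,0,0,0,0,0,0]]'
python3 to.py 0 .511 -.164 .09 0 .511 -.164 -.03
```

```text
t: 14.18
position: [0.5405, -0.0844, 0.0885]
tcp_rot: [0.003, 1.0, -0.0, -0.001]
wrist_force: [0.6, 0.1, 0.7]
gripper_width: 0.0185
t 14.18 p [ 0.5405 -0.0844  0.0885] psi -0.3 tilt 0.1 F [0.6 0.1 0.7] w 0.0185
[ 0.511 -0.164  0.09 ] total [ 0.098 -0.265 -0.005] rows@36mm 3.0
[ 0.511 -0.164 -0.03 ] total [-0.   0.   0.4] rows@36mm 4.0
```

```bash
python3 -m crank '[[200,0.033,-0.088,0,0,0,0],[200,0.033,-0.088,0,0,0,0],[200,0.033,-0.088,0,0,0,0],[200,0,0,0.08,0,0,0],[200,0,0,0.1,0,0,0],[200,0,0,0.1,0,0,0],[200,0,0,0.08,0,0,0],[200,0,0,0.02,0,0,0],[200,0,0,0,0,0,0]]'
python3 to.py 0 .511 -.164 -.031 0 .64 -.164 -.031
```

```text
t: 14.93
position: [0.5089, -0.1633, -0.0264]
tcp_rot: [0.005, 1.0, -0.0, -0.003]
wrist_force: [-0.1, -0.1, 0.5]
gripper_width: 0.0184
t 14.93 p [ 0.5089 -0.1633 -0.0264] psi -0.5 tilt 0.3 F [-0.1 -0.1  0.5] w 0.0184
[ 0.511 -0.164 -0.031] total [-0.007 -0.002  0.015] rows@36mm 1.0
[ 0.64  -0.164 -0.031] total [-0.43  0.   -0.  ] rows@36mm 4.0
```

```bash
python3 -m crank '[[200,-0.02,0,0.01,0,0,0],[200,-0.03,0,0,0,0,0],[200,-0.03,0,0,0,0,0],[200,-0.03,0,0,0,0,0],[200,-0.03,0,0,0,0,0],[200,-0.03,0,0,0,0,0],[200,-0.03,0,0,0,0,0],[200,-0.03,0,0,0,0,0],[200,-0.03,0,0,0,0,0],[200,-0.03,0,0,0,0,0]]'
python3 -m crank '[[200,-0.03,0,0,0,0,0],[200,-0.03,0,0,0,0,0],[200,-0.03,0,0,0,0,0],[200,-0.03,0,0,0,0,0],[200,-0.03,0,0,0,0,0],[200,-0.02,0,0,0,0,0],[200,0,0,0,0,0,0]]'
python3 -m crank '[[200,0.04,0,0,0,0,0],[200,0.06,0,-0.1,0,0,0.0],[200,0.06,0,-0.12,0,0,0.0385],[200,0,0,-0.12,0,0,0.0385],[200,0,0.05,-0.1,0,0,0.0385],[200,0,0.05,0,0,0,0.0385],[200,0,0,0,0,0,0]]'
python3 to.py; python3 - <<'E'
from h import *
a=[]
for n in ("side","wrist"):
    im,d=grab_frame(n);a.append(im)
cv2.imwrite("pics/p4.png",np.hstack([cv2.resize(a[0][170:330,270:470],(400,320)),cv2.resize(a[1],(400,320))])[:,:,::-1])
for n,im,w in (("side",a[0],(270,460,180,290)),):
    m=im.max(2)<60;q=np.zeros_like(m);q[w[2]:w[3],w[0]:w[1]]=m[w[2]:w[3],w[0]:w[1]]
    k,l,st,ce=cv2.connectedComponentsWithStats(q.astype(np.uint8))
    for j in range(1,k):
        if st[j,4]>25: print(n,st[j],ce[j].round(),cast(n,ce[j],.012).round(3))
E
```

```text
t: 15.77
position: [0.5992, -0.164, -0.0273]
tcp_rot: [0.003, 1.0, 0.0, -0.0]
wrist_force: [-0.9, -0.4, 0.2]
gripper_width: 0.0184
t: 16.35
position: [0.651, -0.1639, -0.0272]
tcp_rot: [0.002, 1.0, -0.0, 0.001]
wrist_force: [0.1, -0.8, -0.6]
gripper_width: 0.0185
t: 16.93
position: [0.613, -0.1318, 0.107]
tcp_rot: [0.242, 0.97, 0.002, 0.002]
wrist_force: [0.8, 2.2, -0.2]
gripper_width: 0.0187
t 16.93 p [ 0.613  -0.1318  0.107 ] psi -28.0 tilt 0.3 F [ 0.8  2.2 -0.2] w 0.0187
side [381 180  24  29 420] [392. 191.] [0.829 0.003 0.012]
side [284 200  13  10  93] [290. 204.] [0.518 0.221 0.012]
side [400 227   9   9  60] [404. 231.] [ 0.683 -0.156  0.012]
side [421 246  14  12 104] [428. 251.] [ 0.659 -0.266  0.012]
```

View pics/p4.png

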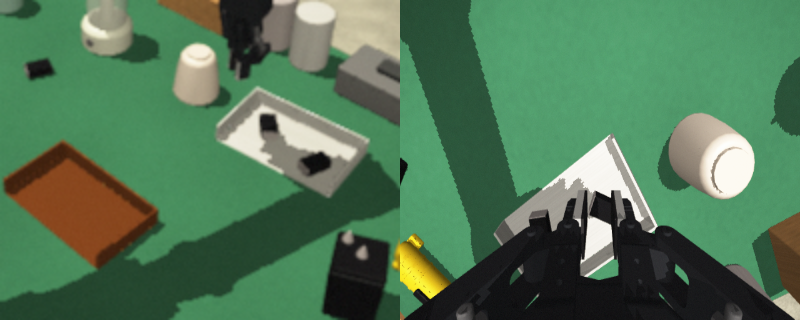

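M is in at side crop (268,123), about (0.685,-0.155). Next is L, about (0.52,0.228) with its long axis near -25°, pushing along -85°.

```bash
python3 -m crank '[[200,0,0,0,0,0,0.0395],[200,0,0,0,0,0,0.0395],[200,0,0,0,0,0,0.0395],[200,0,0,0,0,0,0.0395],[200,0,0,0,0,0,0.0395],[200,0,0,0,0,0,0.0395],[200,0,0,0,0,0,0.0395],[200,0,0,0,0,0,0.0395],[200,0,0,0,0,0,0]]'
python3 to.py -85 .5 -.05 .1 -85 .513 .276 .1 -85 .513 .276 -.031
```

```text
t: 17.78
position: [0.6086, -0.1369, 0.103]
tcp_rot: [0.676, 0.737, -0.002, -0.001]
wrist_force: [0.0, 0.0, -1.1]
gripper_width: 0.0185
t 17.78 p [ 0.6086 -0.1369  0.103 ] psi -85.0 tilt 0.2 F [ 0.   0.  -1.1] w 0.0185
[ 0.5  -0.05  0.1 ] total [ 0.32  -0.335  0.01 ] rows@36mm 4.0
[0.513 0.276 0.1  ] total [ 1.079  0.138 -0.   ] rows@36mm 10.0
[ 0.513  0.276 -0.031] total [-0.     0.     0.437] rows@36mm 4.0
```

```bash
python3 -m crank '[[200,0.08,-0.084,0,0,0,0],[200,0.08,-0.084,0,0,0,0],[200,0.08,-0.084,0,0,0,0],[200,0.08,-0.083,0,0,0,0],[200,0.11,0.014,0,0,0,0],[200,0.11,0.014,0,0,0,0],[200,0.11,0.014,0,0,0,0],[200,0.11,0.014,0,0,0,0],[200,0.11,0.014,0,0,0,0],[200,0.11,0.014,0,0,0,0]]'
python3 -m crank '[[200,0.11,0.014,0,0,0,0],[200,0.11,0.014,0,0,0,0],[200,0.11,0.014,0,0,0,0],[200,0.085,0.012,0,0,0,0],[200,0,0,0.08,0,0,0],[200,0,0,0.1,0,0,0],[200,0,0,0,0,0,0]]'
python3 to.py -85 .513 .276 -.03
```

```text
t: 18.62
position: [0.5085, 0.1512, 0.1041]
tcp_rot: [0.673, 0.74, -0.0, -0.0]
wrist_force: [0.5, -0.4, -0.0]
gripper_width: 0.0185
t: 19.2
position: [0.5101, 0.2735, 0.045]
tcp_rot: [0.673, 0.74, -0.005, -0.001]
wrist_force: [-1.9, -0.7, -1.1]
gripper_width: 0.0184
t 19.2 p [0.5101 0.2735 0.045 ] psi -84.6 tilt 0.6 F [-1.9 -0.7 -1.1] w 0.0184
[ 0.513  0.276 -0.03 ] total [0.008 0.01  0.25 ] rows@36mm 3.0
```

```bash
python3 -m crank '[[200,0.005,0.01,0.08,0,0,0],[200,0,0,0.09,0,0,0],[200,0,0,0.06,0,0,0],[200,0,0,0.015,0,0,0],[200,0,0,0,0,0,0]]'
python3 -m crank '[[200,-0.02,0,0,0,0,0],[200,-0.02,0,0,0,0,0],[200,-0.03,0,0,0,0,0],[200,-0.03,0,0,0,0,0],[200,-0.03,0,0,0,0,0],[200,-0.035,0,0,0,0,0],[200,-0.035,0,0,0,0,0],[200,-0.035,0,0,0,0,0],[200,-0.035,0,0,0,0,0],[200,-0.035,0,0,0,0,0]]'
python3 -m crank '[[200,-0.035,0,0,0,0,0],[200,-0.035,0,0,0,0,0],[200,-0.035,0,0,0,0,0],[200,-0.035,0,0,0,0,0],[200,0,0,0,0,0,0]]'
cat > blobs.py <<'E'
from h import *
im,d=grab_frame("side");m=im.max(2)<60;q=np.zeros_like(m);q[180:290,270:460]=m[180:290,270:460]
k,l,st,ce=cv2.connectedComponentsWithStats(q.astype(np.uint8))
for j in range(1,k):
    if st[j,4]>25: print(st[j],ce[j].round(),cast("side",ce[j],.012).round(3))
E
python3 to.py -85 .545 -.12 -.027; python3 blobs.py
```

```text
t: 19.62
position: [0.5166, 0.2763, -0.0233]
tcp_rot: [0.675, 0.738, -0.001, -0.0]
wrist_force: [0.2, -1.0, 1.5]
gripper_width: 0.0189
t: 20.45
position: [0.526, 0.1866, -0.0221]
tcp_rot: [0.675, 0.738, 0.001, -0.0]
wrist_force: [-0.6, 2.6, 6.6]
gripper_width: 0.0185
t: 20.87
position: [0.5299, 0.1418, -0.0221]
tcp_rot: [0.676, 0.737, 0.0, 0.001]
wrist_force: [-1.2, -3.6, 7.7]
gripper_width: 0.0185
t 20.87 p [ 0.5299  0.1418 -0.0221] psi -85.1 tilt 0.1 F [-1.2 -3.6  7.7] w 0.0185
[ 0.545 -0.12  -0.027] total [-0.874 -0.026  0.016] rows@36mm 8.0
[292 180  30  40 656] [307. 196.] [0.596 0.21  0.012]
[400 227   9   8  56] [404. 231.] [ 0.684 -0.155  0.012]
[421 246  14  12  95] [428. 251.] [ 0.659 -0.267  0.012]
```

Fz reads 7.7 N and the tip is about 5 mm too high, so it may be riding on the battery. I'll lift and look.

```bash
python3 -m crank '[[200,0,0,-0.05,0,0,0],[200,0,0,-0.1,0,0,0],[200,0.06,0,-0.1,0,0,0],[200,0.1,0,-0.1,0,0,0],[200,0.1,0,0,0,0,0],[200,0.05,0,0,0,0,0],[200,0,0,0,0,0,0]]'
python3 to.py;python3 blobs.py; python3 - <<'E'
from h import *
a=[]
for n in ("side","wrist"):
    im,d=grab_frame(n);a.append(im)
cv2.imwrite("pics/p5.png",np.hstack([cv2.resize(a[0][170:330,270:470],(400,320)),cv2.resize(a[1],(400,320))])[:,:,::-1])
E
```

```text
t: 21.5
position: [0.5191, 0.2412, 0.0807]
tcp_rot: [0.672, 0.74, -0.001, -0.001]
wrist_force: [-0.4, -0.7, 0.4]
gripper_width: 0.0184
t 21.5 p [0.5191 0.2412 0.0807] psi -84.5 tilt 0.1 F [-0.4 -0.7  0.4] w 0.0184
[301 208  16  12 124] [309. 214.] [0.529 0.133 0.012]
[400 227   9   8  56] [404. 231.] [ 0.684 -0.155  0.012]
[421 246  14  12  95] [428. 251.] [ 0.659 -0.267  0.012]
```

View pics/p5.png

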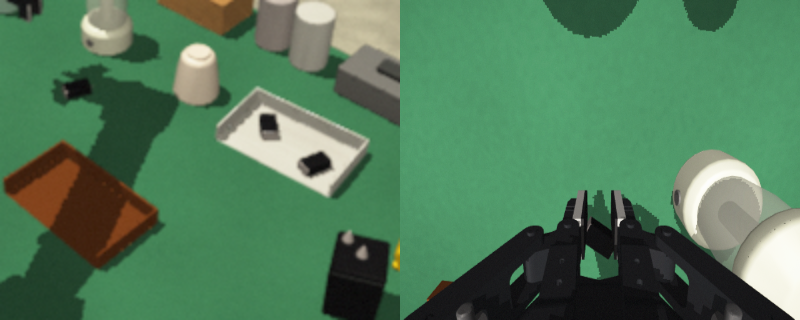

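L was dragged under the tip to about (0.532,0.138) and is still flat. The other two are fine. I'll redo the push with the tip properly low.

```bash
python3 -m crank '[[200,0,0,0.08,0,0,0],[200,0,0,0.1,0,0,0],[200,0,0,0.1,0,0,0],[200,0,0,0.06,0,0,0],[200,0,0,0.03,0,0,0],[200,0,0,0,0,0,0]]'
python3 to.py -85 .519 .241 -.032
```

```text
t: 22.15
position: [0.5193, 0.2338, -0.0317]
tcp_rot: [0.676, 0.737, -0.003, -0.0]
wrist_force: [-0.7, 0.0, 1.6]
gripper_width: 0.0183
t 22.15 p [ 0.5193  0.2338 -0.0317] psi -85.1 tilt 0.3 F [-0.7  0.   1.6] w 0.0183
[ 0.519  0.241 -0.032] total [0.024 0.001 0.001] rows@36mm 1.0
```

```bash
python3 -m crank '[[200,-0.02,0,0.004,0,0,0],[200,-0.03,0,0,0,0,0],[200,-0.03,0,0,0,0,0],[200,-0.025,0,0,0,0,0],[200,-0.02,0,0,0,0,0],[200,-0.02,0,0,0,0,0],[200,-0.02,0,0,0,0,0],[200,-0.03,0,0,0,0,0],[200,-0.03,0,0,0,0,0],[200,-0.03,0,0,0,0,0]]'
python3 to.py -85 .545 -.12 -.032; python3 blobs.py
```

```text
t: 22.98
position: [0.5277, 0.16, -0.0304]
tcp_rot: [0.675, 0.738, 0.0, -0.0]
wrist_force: [0.1, -0.4, 0.5]
gripper_width: 0.0184
t 22.98 p [ 0.5277  0.16   -0.0304] psi -84.9 tilt 0.0 F [ 0.1 -0.4  0.5] w 0.0184
[ 0.545 -0.12  -0.032] total [-0.935 -0.024  0.005] rows@36mm 8.0
[288 180  32  41 686] [304. 197.] [0.586 0.214 0.012]
[400 227   9   8  56] [404. 231.] [ 0.684 -0.155  0.012]
[421 246  14  12  95] [428. 251.] [ 0.659 -0.267  0.012]
```

```bash
python3 -m crank '[[200,-0.03,0,0.003,0,0,0],[200,-0.033,0,0,0,0,0],[200,-0.033,0,0,0,0,0],[200,-0.033,0,0,0,0,0],[200,-0.033,0,0,0,0,0],[200,-0.033,0,0,0,0,0],[200,-0.033,0,0,0,0,0],[200,-0.033,0,0,0,0,0],[200,-0.033,0,0,0,0,0],[200,-0.033,0,0,0,0,0]]'
python3 -m crank '[[200,-0.033,0,0,0,0,0],[200,-0.033,0,0,0,0,0],[200,-0.033,0,0,0,0,0],[200,-0.033,0,0,0,0,0],[200,-0.033,0,0,0,0,0],[200,-0.033,0,0,0,0,0],[200,-0.02,0,0,0,0,0],[200,0,0,0,0,0,0]]'
python3 to.py -85 .545 -.12 -.032; python3 blobs.py
python3 - <<'E'
from h import *
im,d=grab_frame("scene");m=im.max(2)<60;q=np.zeros_like(m);q[185:245,220:340]=m[185:245,220:340]
k,l,st,ce=cv2.connectedComponentsWithStats(q.astype(np.uint8))
for j in range(1,k):
    if st[j,4]>25: print("scene",st[j],ce[j].round(),cast("scene",ce[j],.012).round(3))
E
```

```text
t: 23.87
position: [0.5365, 0.0621, -0.0313]
tcp_rot: [0.675, 0.738, 0.0, 0.0]
wrist_force: [-0.2, -0.8, 0.5]
gripper_width: 0.0183
t: 24.53
position: [0.5423, -0.0042, -0.0312]
tcp_rot: [0.676, 0.737, -0.0, 0.0]
wrist_force: [-0.5, 0.7, -0.7]
gripper_width: 0.0184
t 24.53 p [ 0.5423 -0.0042 -0.0312] psi -85.1 tilt 0.1 F [-0.5  0.7 -0.7] w 0.0184
[ 0.545 -0.12  -0.032] total [-0.385 -0.025  0.003] rows@36mm 4.0
[327 180  30  61 916] [343. 209.] [0.63  0.064 0.012]
[400 227   9   8  56] [404. 231.] [ 0.684 -0.155  0.012]
[421 246  14  12  95] [428. 251.] [ 0.659 -0.267  0.012]
scene [283 185  25  24 248] [295. 194.] [ 0.398 -0.089  0.012]
```

```bash
python3 - <<'E'
from h import *
for n in ("side","scene"):
    im,d=grab_frame(n);p=cloud(n,d)
    m=(d>0)&(p[...,0]>.48)&(p[...,0]<.62)&(p[...,1]>-.08)&(p[...,1]<.16)&(p[...,2]>.01)&(p[...,2]<.02)
    q=p[m];print(n,len(q),q.mean(0),np.percentile(q,5,axis=0),np.percentile(q,95,axis=0))
    r=cv2.minAreaRect((q[:,:2]*1000).astype(np.float32));print(r)
E
```

```text
side 103 [ 0.54994233 -0.02936831  0.0162793 ] [ 0.5285543  -0.0433555   0.01193606] [ 0.57498065 -0.00824674  0.01952923]
((550.0747680664062, -23.767778396606445), (52.975982666015625, 43.53542709350586), 0.6710483431816101)
scene 101 [ 0.5571309  -0.01820598  0.01589271] [ 0.53133941 -0.03923006  0.0113604 ] [0.57737837 0.00852421 0.01905913]
((553.3712158203125, -13.07379150390625), (51.45403289794922, 57.552425384521484), 16.91158103942871)
```

L is flush and leading the fingers at about (0.553,-0.029). I'll continue straight along -y.

```bash
python3 -m crank '[[200,-0.025,-0.003,0,0,0,0],[200,-0.033,-0.004,0,0,0,0],[200,-0.033,-0.004,0,0,0,0],[200,-0.033,-0.004,0,0,0,0],[200,-0.033,-0.004,0,0,0,0],[200,-0.033,-0.004,0,0,0,0],[200,-0.033,-0.004,0,0,0,0],[200,-0.033,-0.004,0,0,0,0],[200,-0.033,-0.004,0,0,0,0],[200,-0.033,-0.004,0,0,0,0]]'
python3 -m crank '[[200,-0.033,-0.004,0,0,0,0],[200,-0.033,-0.004,0,0,0,0],[200,-0.02,-0.002,0,0,0,0],[200,0,0,0,0,0,0]]'
python3 to.py
python3 -m crank '[[200,0.06,0,0,0,0,0],[200,0.06,0,-0.1,0,0,-0.03],[200,0.03,0,-0.12,0,0,-0.0395],[200,0,0,-0.12,0,0,-0.0395],[200,0,0,-0.05,0,0,-0.0395],[200,0,0,0,0,0,-0.0395],[200,0,0,0,0,0,-0.0395],[200,0,0,0,0,0,-0.0395],[200,0,0,0,0,0,-0.0395],[200,0,0,0,0,0,-0.0395]]'
python3 -m crank '[[200,0,0,0,0,0,-0.0395],[200,0,0,0,0,0,-0.0395],[200,0,0,0,0,0,-0.0395],[200,0,0,0,0,0,0]]'
python3 to.py; python3 blobs.py; python3 - <<'E'
from h import *
a=[]
for n in ("side","wrist"):
    im,d=grab_frame(n);a.append(im)
cv2.imwrite("pics/p6.png",np.hstack([cv2.resize(a[0][170:330,270:470],(400,320)),cv2.resize(a[1],(400,320))])[:,:,::-1])
E
```

```text
t: 25.57
position: [0.5392, -0.1003, -0.0313]
tcp_rot: [0.675, 0.738, 0.0, 0.0]
wrist_force: [0.3, -0.4, 0.4]
gripper_width: 0.0183
t: 25.9
position: [0.5382, -0.1275, -0.0312]
tcp_rot: [0.676, 0.737, -0.0, 0.0]
wrist_force: [-0.2, -0.2, 0.9]
gripper_width: 0.0182
t 25.9 p [ 0.5382 -0.1275 -0.0312] psi -85.0 tilt 0.1 F [-0.2 -0.2  0.9] w 0.0182
t: 26.73
position: [0.5336, -0.0799, 0.0857]
tcp_rot: [0.193, 0.981, 0.0, -0.0]
wrist_force: [0.3, -0.2, 0.2]
gripper_width: 0.0182
t: 27.07
position: [0.5335, -0.0801, 0.0856]
tcp_rot: [0.01, 1.0, 0.0, -0.0]
wrist_force: [0.5, -0.0, 0.6]
gripper_width: 0.0185
t 27.07 p [ 0.5335 -0.0801  0.0856] psi -1.1 tilt 0.0 F [ 0.5 -0.   0.6] w 0.0185
[342 180  38  39 840] [360. 195.] [0.732 0.074 0.012]
[400 227   9   8  56] [404. 231.] [ 0.684 -0.155  0.012]
[372 246  14  14 106] [379. 252.] [ 0.552 -0.156  0.012]
[420 246  15  12  99] [428. 251.] [ 0.658 -0.266  0.012]
```

View pics/p6.png

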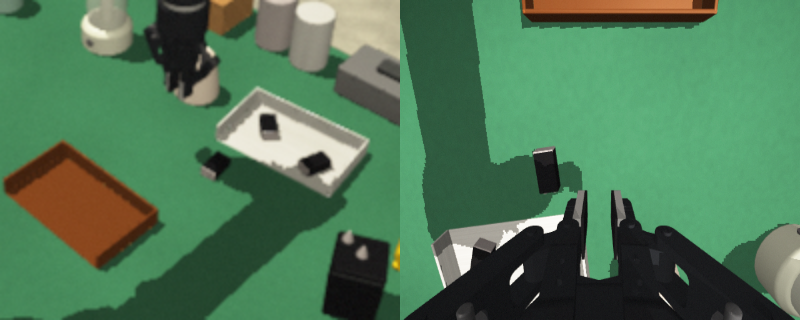

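L is in front of the mouth at about (0.555,-0.152), but M lies straight ahead of it. I'll use the flank of the fingers to push L another ~50 mm to the right, with the tool still at 0°, and then push it in.

```bash
python3 -m crank '[[200,-0.035,0,0,0,0,0],[200,-0.036,0,0.04,0,0,0],[200,0,0,0.1,0,0,0],[200,0,0,0.1,0,0,0],[200,0,0,0.1,0,0,0],[200,0,0,0.045,0,0,0],[200,0,0,0.005,0,0,0],[200,0,0,0,0,0,0]]'
python3 to.py 0 .555 -.167 -.031
```

```text
t: 27.88
position: [0.5547, -0.0812, -0.0315]
tcp_rot: [0.012, 1.0, -0.0, -0.001]
wrist_force: [-0.1, -0.4, 0.6]
gripper_width: 0.0182
t 27.88 p [ 0.5547 -0.0812 -0.0315] psi -1.4 tilt 0.1 F [-0.1 -0.4  0.6] w 0.0182
[ 0.555 -0.167 -0.031] total [-0.001 -0.286 -0.002] rows@36mm 3.0
```

```bash
python3 -m crank '[[200,0,-0.02,0,0,0,0],[200,0,-0.03,0,0,0,0],[200,0,-0.03,0,0,0,0],[200,0,-0.03,0,0,0,0],[200,0,-0.03,0,0,0,0],[200,0,-0.03,0,0,0,0],[200,0,-0.03,0,0,0,0],[200,0,-0.03,0,0,0,0],[200,0,-0.03,0,0,0,0],[200,0,-0.02,0,0,0,0]]'
python3 -m crank '[[200,0,0,0,0,0,0],[200,0,0.05,0,0,0,0],[200,0,0.05,-0.1,0,0,0],[200,0.05,0,-0.1,0,0,0],[200,0.1,0,-0.1,0,0,0],[200,0.1,0,-0.1,0,0,0],[200,0,0,0,0,0,0]]'
python3 to.py; python3 blobs.py; python3 - <<'E'
from h import *
o=get_obs()
a=[]
for n in ("side","wrist"):
    im,d=grab_frame(n);a.append(im)
cv2.imwrite("pics/p7.png",np.hstack([cv2.resize(a[0][170:330,270:470],(400,320)),cv2.resize(a[1],(400,320))])[:,:,::-1])
E
```

```text
t: 28.72
position: [0.5528, -0.1666, -0.0313]
tcp_rot: [0.012, 1.0, -0.0, 0.0]
wrist_force: [-0.2, 0.9, 0.2]
gripper_width: 0.0184
t: 29.3
position: [0.4792, -0.1342, 0.0936]
tcp_rot: [0.013, 1.0, 0.003, 0.005]
wrist_force: [0.9, -1.2, 0.7]
gripper_width: 0.0184
t 29.3 p [ 0.4792 -0.1342  0.0936] psi -1.4 tilt 0.6 F [ 0.9 -1.2  0.7] w 0.0184
[ 342  180   42   54 1177] [363. 205.] [0.695 0.03  0.012]
[400 227   8   8  55] [403. 231.] [ 0.684 -0.155  0.012]
[421 246  14  12  94] [428. 251.] [ 0.659 -0.267  0.012]
[383 256  15  13 121] [390. 262.] [ 0.542 -0.208  0.012]
```

View pics/p7.png

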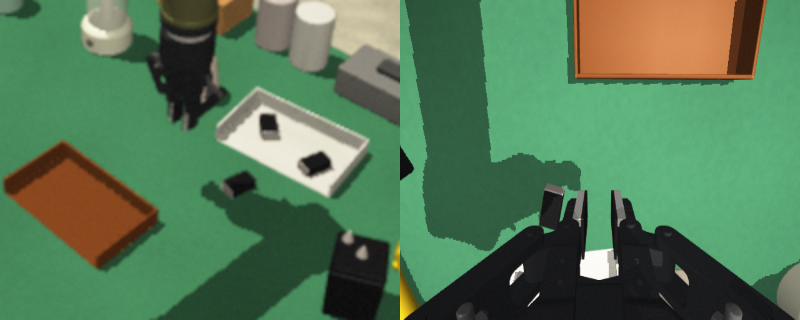

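L is at about (0.545,-0.205) with its long axis near -15°. It now lines up with the gap between M and R.

```bash
python3 to.py -1.4 .488 -.203 .09
python3 -m crank '[[200,-0.01,-0.08,0,0,0,0],[200,-0.01,-0.08,0,0,0,0],[200,-0.01,-0.072,0,0,0,0],[200,0,0,0.1,0,0,0],[200,0,0,0.1,0,0,0],[200,0,0,0.1,0,0,0],[200,0,0,0.08,0,0,0],[200,0,0,0.02,0,0,0],[200,0,0,0,0,0,0]]'
python3 to.py -1.4 .488 -.203 -.031 -1.4 .622 -.203 -.031
```

```text
t 29.45 p [ 0.4803 -0.1324  0.0879] psi -1.2 tilt 0.2 F [-0.7 -0.3  0.6] w 0.0188
[ 0.488 -0.203  0.09 ] total [-0.032 -0.235 -0.007] rows@36mm 2.0
t: 30.2
position: [0.4843, -0.2029, -0.036]
tcp_rot: [0.011, 1.0, -0.0, -0.004]
wrist_force: [-0.7, -0.1, 0.2]
gripper_width: 0.0183
t 30.2 p [ 0.4843 -0.2029 -0.036 ] psi -1.3 tilt 0.5 F [-0.7 -0.1  0.2] w 0.0183
[ 0.488 -0.203 -0.031] total [-0.012 -0.    -0.017] rows@36mm 1.0
[ 0.622 -0.203 -0.031] total [-0.447  0.011 -0.   ] rows@36mm 4.0
```

```bash
python3 -m crank '[[200,-0.02,0,-0.01,0,0,0],[200,-0.03,0,0,0,0,0],[200,-0.03,0.001,0,0,0,0],[200,-0.03,0.001,0,0,0,0],[200,-0.03,0.001,0,0,0,0],[200,-0.03,0.001,0,0,0,0],[200,-0.03,0.001,0,0,0,0],[200,-0.03,0.001,0,0,0,0],[200,-0.03,0.001,0,0,0,0],[200,-0.03,0.001,0,0,0,0]]'
python3 -m crank '[[200,-0.03,0.001,0,0,0,0],[200,-0.03,0.001,0,0,0,0],[200,-0.03,0.001,0,0,0,0],[200,-0.03,0.001,0,0,0,0],[200,-0.03,0,0,0,0,0],[200,-0.025,0,0,0,0,0],[200,0,0,0,0,0,0]]'
python3 to.py -1.4 .622 -.203 -.031
python3 -m crank '[[200,0.04,0,0,0,0,0],[200,0.06,0,-0.1,0,0,0],[200,0.1,0,-0.12,0,0,0],[200,0.1,0,-0.12,0,0,0],[200,0.1,0.06,-0.1,0,0,0],[200,0.05,0.1,0,0,0,0],[200,0,0.1,0,0,0,0],[200,0,0.1,0,0,0,0],[200,0,0,0,0,0,0]]'
python3 blobs.py; python3 - <<'E'
from h import *
o=get_obs()
a=[]
for n in ("side","scene"):
    im,d=grab_frame(n);a.append(im);np.savez(n+"1.npz",im=im,d=d)
cv2.imwrite("pics/p8.png",np.hstack([cv2.resize(a[0][170:330,270:470],(400,320)),cv2.resize(a[1][160:272,130:270],(400,320))])[:,:,::-1])
E
```

```text
t: 31.03
position: [0.5751, -0.2027, -0.0295]
tcp_rot: [0.011, 1.0, 0.0, -0.0]
wrist_force: [-0.3, -0.1, -0.0]
gripper_width: 0.0184
t: 31.62
position: [0.6287, -0.2024, -0.0294]
tcp_rot: [0.011, 1.0, -0.0, 0.001]
wrist_force: [-0.1, -0.5, 0.2]
gripper_width: 0.0183
t 31.62 p [ 0.6287 -0.2024 -0.0294] psi -1.2 tilt 0.1 F [-0.1 -0.5  0.2] w 0.0183
[ 0.622 -0.203 -0.031] total [ 0.022 -0.003  0.005] rows@36mm 1.0
t: 32.37
position: [0.5038, -0.0862, 0.0918]
tcp_rot: [0.007, 1.0, 0.003, 0.0]
wrist_force: [1.0, 0.1, 0.2]
gripper_width: 0.0181
[337 180  38  43 962] [355. 197.] [0.71  0.078 0.012]
[400 227   9   8  56] [404. 231.] [ 0.684 -0.155  0.012]
[407 240  28  18 211] [420. 247.] [ 0.657 -0.239  0.012]
```

No pictures are left, so the final check is numeric: battery extents and heights in the tray frame, and whether any bystander moved.

```bash
python3 - <<'E'
from h import *
for n in ("side","scene"):
    f=np.load(n+"1.npz");im,d=f["im"],f["d"];p=cloud(n,d)
    a=np.radians(4.5);R=np.array([[np.cos(a),np.sin(a)],[-np.sin(a),np.cos(a)]])
    loc=(p[...,:2]-[.666,-.207])@R.T
    white=(im.min(2)>120)|(d<=0)
    reg=(abs(loc[...,0])<.1)&(abs(loc[...,1])<.125)&(p[...,2]<.06)
    dark=reg&(im.max(2)<75)&(d>0)
    k,l,st,ce=cv2.connectedComponentsWithStats(dark.astype(np.uint8))
    for j in range(1,k):
        if st[j,4]>15:
            q=l==j;print(n,st[j,4],"loc x",np.percentile(loc[q][:,0],[2,98]).round(3),"y",np.percentile(loc[q][:,1],[2,98]).round(3),"z",np.percentile(p[q][:,2],[5,95]).round(3))
    wall=reg&(p[...,2]>.025)&(p[...,2]<.036)
    w=loc[wall];print(n,"walls loc",np.percentile(w,[1,99],axis=0).round(3).tolist(), "max z in",np.percentile(p[(abs(loc[...,0])<.045)&(abs(loc[...,1])<.085)&(d>0)][:,2],[99,100]).round(3))
    A=np.load(n+"0.npz");df=(abs(A["d"]-d)>.02)&(A["d"]>0)&(d>0)
    p0=cloud(n,A["d"]);m=df&(p0[...,2]>.02)&(p0[...,2]<.25)&(p0[...,0]>.3)
    k,l,st,ce=cv2.connectedComponentsWithStats(m.astype(np.uint8))
    print(n,"changed objs",[(st[j,4],p0[l==j].mean(0).round(2).tolist()) for j in range(1,k) if st[j,4]>25])
    # per row: gaps between dark blobs in top view
im=np.load("side1.npz")["im"]
t=project_map("side",im,.0175,.58,.75,-.33,-.09,500).max(2)<60
for r in t[::4]: print("".join("#" if v else "." for v in r[::2]))
E
```

```text
side 58 loc x [-0.001  0.031] y [0.03  0.064] z [0.01 0.02]
side 220 loc x [-0.032  0.005] y [-0.072  0.01 ] z [0.001 0.02 ]
side 68 loc x [-0.047  0.064] y [-0.115 -0.107] z [-0.002  0.004]
side 375 loc x [-0.1  -0.06] y [-0.122  0.021] z [-0.003  0.003]
side walls loc [[-0.052, -0.106], [0.073, 0.103]] max z in [0.021 0.023]
side changed objs [(np.int32(32), [1.77, 2.24, 0.1]), (np.int32(27), [2.4, 1.93, 0.04]), (np.int32(70), [2.4, 1.75, 0.06]), (np.int32(33), [1.45, 2.23, 0.14]), (np.int32(28), [1.37, 2.24, 0.06]), (np.int32(5930), [0.7, 0.94, 0.18]), (np.int32(511), [0.85, 0.17, 0.06]), (np.int32(276), [0.65, -0.01, 0.06])]
scene 152 loc x [-0.024  0.016] y [-0.059  0.037] z [0.003 0.018]
scene 27 loc x [0.004 0.041] y [0.042 0.07 ] z [0.009 0.019]
scene walls loc [[-0.049, -0.104], [0.075, 0.107]] max z in [0.019 0.021]
scene changed objs []
............................................................
............................................................
............................................................
.........................................................
[... 401 characters left out ...]
####.......######............
.................##..........########.....########..........
...........................###########...#########..........
..........................############.##########...........
.............................#######........####............
..............................####............##............
...............................#............................
............................................................
............................................................
............................................................
............................................................
............................................................
```

All three batteries are separate, at least 15 mm inside the mouth, and nothing in the tray is higher than 0.023 m, so none is stacked. The scene view shows no bystander moved. The changes in the side view fit the arm blocking it. Handing in.

```bash
python3 -c "
from station import *
print(get_obs()['t'],get_obs()['wrist_force']);print(hand_in())"
```

```text
32.5167 [ 0.27198504 -0.08533367  0.21591232]
the job is handed in; nothing more can be done
None
```

I pushed all three batteries into the metal tray with the nearly shut fingertips and handed the job in at t = 32.5 s. Nothing was pinched or picked up.

**Last checks (numeric, from depth and masks in both fixed cameras):**
- **In the tray:** the batteries lie apart inside the tray, about 15 mm or more in from the mouth and clear of the walls.
- **Lying flat:** nothing inside the tray stood higher than about 23 mm. A battery lying flat is 17.5 mm, so none is on another.
- **Bystanders:** the scene camera showed no moved objects. The side camera flagged changes near the cup and the brown box behind it. I put those down to the arm blocking its view, since the scene camera did not agree.
- **Bin:** I made no separate check that it stayed shut, but the arm stayed well away from it.
- **Robot:** it was raised clear and touching nothing, with the wrist force near zero.

**What went wrong or disagreed:**
- **Finger height:** the real fingertips end about 38 mm above the reported TCP. The first pass went over the battery without touching it, and I corrected for this afterwards.
- **Third battery:** its first push ran about 5 mm too high, so the fingertips rode on top of the battery and dragged it with about 8 N. I lifted off, checked it was still flat and repeated the push lower.
- **Last picture:** the viewing limit was reached before the final picture, so I did not see the end state by eye.

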